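# Level a proud divider in a drying tray with a straightedge

### The arm

A 6-joint arm with a two-finger parallel gripper is mounted at the origin on the work surface. World frame = base frame: x ahead of the robot, y to its left, z up, the work surface at z = 0. Lengths are in mm, angles in rad, forces in N, time in s.
With the tool pointing down it reaches from about 300 to 875 mm from the base axis. Payload 6.4 kg.
Tool frame: the origin (TCP) lies on the mounting face of the last link; the fingertips stand 173 mm ahead of it and the grasp point (between the pads) lies 155 mm ahead of it; z points along the fingers, y is the line along which they close (so a half turn about z gives the same grasp; the last joint's range is limited). The gripper opens to 85 mm and grips with 20 to 120 N. Pads are 22 mm wide; open, the fingers measure 114 mm over their backs; the gripper's body (76 mm by 85 mm) begins 54 mm behind the grasp point. The pads swing forward as they close: fully open they stand 13 mm farther back than shut.
Start: joints at [0.919, 0.181, 1.607, -0, 1.354, -0.206], TCP at [247.92, 518.824, 404.688] pointing down, gripper open.
Joint ranges: [-2.99, 2.99], [-0.89, 2.07], [0.3, 2.58], [-1.14, 4.28], [0, 2.63], [-3.12, 3.12]. Speed limits (rad/s): [2.57, 2.57, 3.01, 3.14, 3.14, 3.14].

### API

Orientations are given as a rotation vector (axis times angle).
In Python, from workcell import robot gives the robot as it stands. The module is installed in compiled form; this text tells all that it offers.
- The arm moves only by the tool jog_arm, never from a script. Its argument "steps" is a list of rows, each an object of numbers: "tx", "ty", "tz": the shift along the tool's x, y, z in parts of the range, where 1.0 means 1000 mm; "rx", "ry", "rz": the turn, a rotation vector about the tool's x, y, z in normalised numbers (1 is 45 degrees). In form: [{"tx": .., "ty": .., "tz": .., "rx": .., "ry": .., "rz": ..}, ...]. A call has exactly 5 rows; each row is the pose to reach, as a shift and turn from the pose commanded when the call began, along the tool's axes at that moment; what a row does not reach only later rows make up. A row lasts 1/10 s, in which the tool goes at most 50 mm and 8.59 degrees, less where a joint would pass 70% of its speed; a pose out of reach is approached as far as the arm can. Shift and turn numbers lie between -1 and 1, and a call with a number outside is refused. A call with a gripper value outside its range is refused whole. "grip" is the opening, from 0 (shut) to 1 (fully open), set as the call begins (left out, the last holds). The fingers move at their own pace and stop on an object; the grip force is fixed at half the most. Time passes only in rows, so rows that repeat a pose let the fingers close, or fill a call up. It gives the time, the measured TCP pose, the force, the opening and the grip force at its end, in the units of the state.
- robot.observe(): the state, without advancing time (a new reading comes with each control period).
- robot.read_camera(name): name is "scene" or "top" or "wrist"; returns the picture (384x512x3 uint8, red, green, blue); there is no depth.
- robot.camera_params(name): a dict with "mtx" (3x3 intrinsics, pixels), "k1" (the pictures are not rectified: a ray, as slopes to the right and down, at radius r is drawn at 1 + k1 r^2 times it, then the intrinsics apply), "camera_from_world" (4x4, takes a point from world to camera coordinates). Camera axes: x right, y down, z forward; pixel columns grow to the right and rows downward; lengths in mm; the calibration is good to about 2 mm. A picture is of the moment at which its call begins: read the wrist's pose just before it. camera_params takes no time and is no camera call; for the wrist camera it gives the pose at the moment of the call.
- robot.close_job(): hands the job in; it is judged then, once.
The state is a dict: "time": time; "qpos": joint angles; "qd": joint speeds; "joint_efforts": joint torques, N m; "tcp_pos": TCP position; "tcp_rot": TCP orientation; "force": force on the tool from outside, world axes, zero at the start; "moment": the same for the moment, N m; "gripper_width": finger opening in mm; "gripper_force": force on a finger pad.
Only numpy, scipy, OpenCV 4.12 (cv2) and the standard library are available. Lean on these libraries where they do the work, as an engineer would, in place of code of your own. Each camera call takes 0.05 s, during which the arm holds its last target. There are 200 camera calls.

### The job

One of the two dividers of the cracker drying tray stands proud, so the next tray would rock on it: lay the straightedge across the tray from the left rim (the robot's left) to the right rim, over both dividers, let go of it, and press it down gently, with about half a kilo, over the left rim and then over the right rim to feel which way it rocks. Then push the proud divider down through the straightedge (no fingers on the dividers, and never lean on it with more than about two kilos) until it is level with the rims, and press the left end and then the right end again with about half a kilo to prove that the straightedge lies still. Leave it lying there, and leave the other things on the table alone.

Things in the scene. Friction and masses are not known exactly. Their poses are not given: they have to be found in the camera images.
- straightedge: Loose straight bar of aluminium box section, 340 long x 25 wide x 20 mm high, about 0.17 kg, a dark hanging hole at one end. Origin at the centre of its underside, x along its length, z up. It starts flat on the table left of the tray. Grip it across its width at mid-length; keep its underside down.
- tray: Pale wooden drying tray fixed on a low wooden stand, outside 180 (its x) x 260 (its y) x 45 mm high, walls 12 mm thick, all four rims level, 45 mm above its origin (centre of the tray's underside) and 70 to 90 mm above the table. Its y points roughly to the robot's left (turned by up to 0.25 rad). A few rice crackers lie well below the rims; the stand is 12 mm larger all told.
- rim_left (a point): Middle of the top of the tray's left rim (+y side): 124 mm along the tray's y from its centre, 45 mm up. Press the straightedge over this point. With a proud divider under it, the straightedge leans on that divider and the farther rim, raised 7 to 13 mm over the nearer rim; pressed there it tips over by 5 to 10 degrees under about 1 N until it bears on that rim.
- rim_right (a point): The same point on the right rim (-y side). Once the divider is level the straightedge bears on both rims and pushing it down turns hard.
- slat_a_top (a point): Middle of the top edge of one divider: a wooden slat 10 mm thick, 155 mm long, running along the tray's x between the front and back walls. The dividers stand 43 mm left and 43 mm right of the tray's centre; which is on which side varies. One stands 5 to 9 mm above the rims, the other level or up to 2 mm low.
- slat_b_top (a point): Middle of the top edge of the other divider, of the same size. The dividers slide stiffly between cleats and stay where left: a push of about 6 N moves them, the straightedge's weight does not. There is no stop at level: a divider can be pushed 8 mm too deep, but not with the straightedge bearing on the rims.
- jar: Bystander: amber glass jar with a red lid, 64 mm across, 85 mm tall.
- tape: Bystander: roll of clear packing tape, 90 mm across, 48 mm tall.
- scoop: Bystander: grey spoon, 190 mm long.
- mallet: Bystander: rubber mallet lying on its side, 200 mm long, head 50 mm across.
- stapler: Bystander: stapler, 130 mm long, 50 mm tall.
- bowl: Bystander: white bowl, 100 mm across, 45 mm tall.
- wedge: Bystander: wooden block 90 x 45 x 30 mm.

How it is judged (in metres and radians):
On the way, in this order (a step that is already met when the one before it is completed fails the run):
1. the straightedge lies across the tray over both dividers and both rims, let go, leaning on the proud divider (horizontal distance between straightedge and tray below 0.03 m and angle between the x axis of straightedge and the y axis of tray, either way round below 0.12 rad and contact force between the fingers and straightedge below 0.1 N and contact force between straightedge and slat_a above 0.2 N and linear speed of straightedge below 0.02 m/s), for 0.2 s.
2. it is pressed down on the left rim with 2 to 10 N, within 45 mm of the rim (contact force between the fingers and straightedge between 2 and 10 N and horizontal distance between the grasp point and rim_left below 0.045 m and z of rim_left in the frame of straightedge above -0.002 m and z of slat_a_top in the frame of tray above 0.048 m), for 0.3 s.
3. then it is pressed down on the right rim in the same way, the divider still proud (contact force between the fingers and straightedge between 2 and 10 N and horizontal distance between the grasp point and rim_right below 0.045 m and z of rim_right in the frame of straightedge above -0.002 m and z of slat_a_top in the frame of tray above 0.048 m), for 0.3 s.
4. the proud divider is pushed down to within 1.5 mm of the rims under the straightedge (z of slat_a_top in the frame of tray below 0.0465 m and horizontal distance between straightedge and tray below 0.04 m), for 0.1 s.
5. the left end is pressed again with 2 to 10 N and the straightedge lies still on both rims (contact force between the fingers and straightedge between 2 and 10 N and horizontal distance between the grasp point and rim_left below 0.045 m and z of rim_left in the frame of straightedge above -0.002 m and z of rim_right in the frame of straightedge above -0.0035 m), for 0.3 s.
6. the right end is pressed again in the same way and it lies still (contact force between the fingers and straightedge between 2 and 10 N and horizontal distance between the grasp point and rim_right below 0.045 m and z of rim_right in the frame of straightedge above -0.002 m and z of rim_left in the frame of straightedge above -0.0035 m), for 0.3 s.
At the end, for the whole second after the job is handed in: The divider that stood proud is within 1.5 mm of level with the rims, the other has not been pushed more than 1.5 mm deeper, and the straightedge lies at rest across the tray (centre within 40 mm of the tray's centre, within 0.15 rad of square to the dividers), bearing on both rims (all of step 4 and z of slat_a_top in the frame of tray above 0.0435 m and z of slat_b_top in the frame of tray between 0.0415 and 0.0465 m and angle between the x axis of straightedge and the y axis of tray, either way round below 0.15 rad and z of each of rim_left, rim_right in the frame of straightedge above -0.0025 m and linear speed of straightedge below 0.01 m/s); the robot touches nothing.
It fails at once if the straightedge is pressed on the tray or a divider with more than 20 N (contact force between straightedge and tray above 20 N or contact force between straightedge and slat_a above 20 N or contact force between straightedge and slat_b above 20 N).
It fails at once if the fingers push on a divider with more than 2 N, or the arm on the tray with more than 20 N (contact force between the fingers and slat_a above 2 N or contact force between the fingers and slat_b above 2 N or contact force between the arm and tray above 20 N).
It fails at once if a bystander is moved by more than 30 mm (distance of any of jar, tape, scoop, mallet, stapler, bowl, wedge from where it was at the start of the episode above 0.03 m).
It also fails if it takes over 72 s, if anything falls off the work surface, if the arm or the gripper's body presses on something with over 40 N, if the wrist force passes 120 N, or if a joint passes its speed limit or range.

## Working session

There is one attempt and no reset: what is moved stays moved. The work goes in short steps, Python scripts to look and compute and a tool call to move; the robot and the scene stay as the last step left them, time stands still between calls to the robot, and variables do not carry over. Pictures are saved under pics/ and viewed, at most 10 in all, crops included, and the job is handed in when it is done.

Besides the shell and the picture viewer there is one more tool, called by a JSON object that holds its "method" and its "body". jog_arm: Moves the arm, as the interface text tells. Its arguments: {"type":"object","properties":{"steps":{"type":"array","items":{"type":"object","properties":{"tx":{"type":"number"},"ty":{"type":"number"},"tz":{"type":"number"},"rx":{"type":"number"},"ry":{"type":"number"},"rz":{"type":"number"}}}},"grip":{"type":"number"}},"required":["steps"]}

```bash
mkdir -p pics
cat > h.py <<'E'
import numpy as np, cv2
from workcell import robot
from scipy.spatial.transform import Rotation as R
def ray(p,uv):
    k=p["k1"];M=np.array(p["mtx"]);T=np.array(p["camera_from_world"])
    d=np.array([(uv[0]-M[0,2])/M[0,0],(uv[1]-M[1,2])/M[1,1]]);s=d.copy()
    for _ in range(30): s=d/(1+k*(s@s))
    return -T[:3,:3].T@T[:3,3], T[:3,:3].T@np.array([s[0],s[1],1])
def onz(p,uv,z):
    o,d=ray(p,uv); return o+d*(z-o[2])/d[2]
def tri(p1,a,p2,b):
    o1,d1=ray(p1,a);o2,d2=ray(p2,b)
    t=np.linalg.lstsq(np.c_[d1,-d2],o2-o1,rcond=None)[0]
    x,y=o1+d1*t[0],o2+d2*t[1]; return (x+y)/2,np.linalg.norm(x-y)
def proj(p,X):
    T=np.array(p["camera_from_world"]);c=T[:3,:3]@X+T[:3,3];s=c[:2]/c[2];s=s*(1+p["k1"]*(s@s))
    M=np.array(p["mtx"]);return np.array([s[0]*M[0,0]+M[0,2],s[1]*M[1,1]+M[1,2]])
def shot(n,f=None):
    p=robot.camera_params(n);im=robot.read_camera(n)[:,:,::-1].copy()
    np.save(f"pics/{f or n}.npy",np.array([p],dtype=object),allow_pickle=True)
    cv2.imwrite(f"pics/{f or n}.png",im);return p,im
def load(f): return np.load(f"pics/{f}.npy",allow_pickle=True)[0],cv2.imread(f"pics/{f}.png")
E
python3 - <<'E'
from h import *
np.set_printoptions(precision=3,suppress=True)
a=[shot(n)[1] for n in("top","scene","wrist")]
cv2.imwrite("pics/ts.png",cv2.resize(a[0],(800,600),interpolation=cv2.INTER_CUBIC))
s=robot.observe();print(s)
for n in("top","scene","wrist"):
    p=robot.camera_params(n);print(n,np.array(p["mtx"])[0,0],ray(p,(256,192)))
E
```

```text
{'time': 0.15, 'qpos': array([ 0.919,  0.181,  1.608, -0.   ,  1.354, -0.206]), 'qd': array([ 0.001, -0.002, -0.004,  0.001, -0.001, -0.001]), 'joint_efforts': array([  0.   , -44.526, -35.169,  -0.   ,   0.006,  -0.   ]), 'tcp_pos': array([247.786, 518.668, 403.982]), 'tcp_rot': array([-0.694, -3.063,  0.002]), 'force': array([-0.51 ,  0.514,  0.441]), 'moment': array([0.007, 0.044, 0.046]), 'gripper_force': 0.0, 'gripper_width': 85.58141590826999}
top 456.78925287998874 (array([ 420.502,   10.692, 1614.337]), array([ 0.124,  0.002, -0.992]))
scene 381.1997950593531 (array([ 907.612, -487.116, 1109.682]), array([-0.281,  0.426, -0.86 ]))
wrist 308.2019442533231 (array([183.222, 550.035, 372.705]), array([ 0.255, -0.13 , -0.958]))
```

View pics/ts.png

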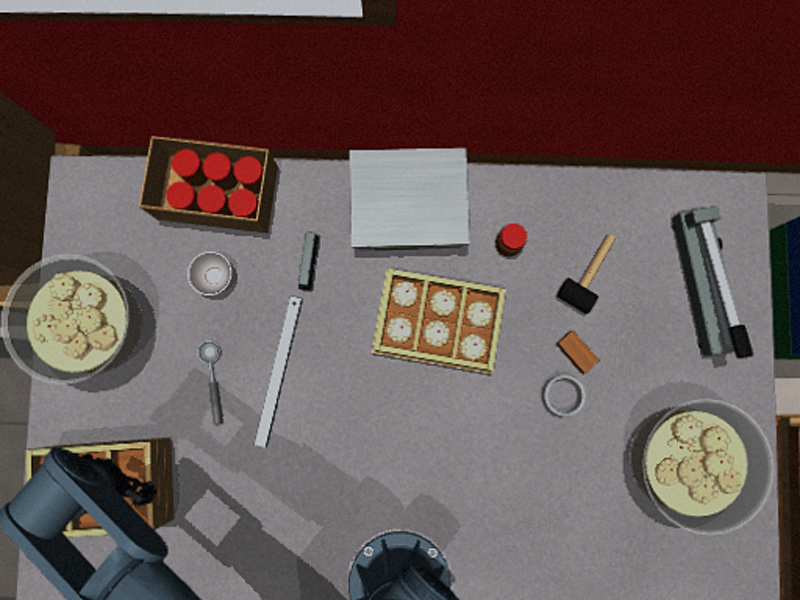

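View pics/scene.png

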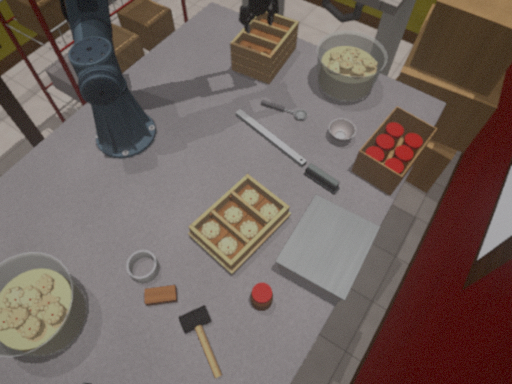

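The top view (800x600) shows the straightedge from its holed end at (296,300) to (261,445). The tray corners are at (390,270), (505,287), (492,373) and (373,353). The stapler sits near the far end of the straightedge at (309,262). The scene view agrees, and next I'll measure coarsely from both views.

Run:
```python
from h import *
np.set_printoptions(precision=1,suppress=True)
def bar(im,x0,y0,x1,y1,v):
    h=cv2.cvtColor(im,cv2.COLOR_BGR2HSV);m=((h[...,1]<45)&(h[...,2]>v)).astype(np.uint8)*255
    k=np.zeros_like(m);k[y0:y1,x0:x1]=m[y0:y1,x0:x1]
    c=max(cv2.findContours(k,0,2)[0],key=cv2.contourArea);return cv2.minAreaRect(c)
def tray(im,x0,y0,x1,y1):
    h=cv2.cvtColor(im,cv2.COLOR_BGR2HSV);m=((h[...,1]>55)&(h[...,0]<35)).astype(np.uint8)*255
    k=np.zeros_like(m);k[y0:y1,x0:x1]=m[y0:y1,x0:x1]
    c=max(cv2.findContours(k,0,2)[0],key=cv2.contourArea);return cv2.approxPolyDP(cv2.convexHull(c),6,True).reshape(-1,2)
pt,it=load("top");ps,i_s=load("scene")
for f,im,p,b,t in(("top",it,pt,(160,185,196,290),(230,165,330,245)),("scene",i_s,ps,(230,105,308,167),(180,170,295,275))):
    for v in(170,190,):
        r=bar(im,*b,v);print(f,v,r)
    q=cv2.boxPoints(r);print([onz(p,x,20)[:2] for x in q],onz(p,r[0],20))
    tt=tray(im,*t);print(tt.tolist());print(np.array([onz(p,x,80) for x in tt]))
```

```text
top 170 ((177.288818359375, 237.43365478515625), (6.714600563049316, 97.24391174316406), 13.626995086669922)
top 190 ((177.10423278808594, 237.14071655273438), (6.457352638244629, 96.76689910888672), 13.109208106994629)
[array([294.9, 326.5]), array([623.6, 264.1]), array([618.9, 241.7]), array([290.5, 304.6])] [455.2 284.4  20. ]
[[247, 173], [322, 185], [315, 238], [238, 225]]
[[ 676.8   45.7   80. ]
 [ 641.6 -210.1   80. ]
 [ 461.7 -187.7   80. ]
 [ 499.4   71.4   80. ]]
scene 170 ((278.7423095703125, 142.18846130371094), (51.04478073120117, 3.9467613697052), 37.87498474121094)Traceback (most recent call last):
  File "<stdin>", line 14, in <module>
  File "<stdin>", line 6, in bar
ValueError: max() iterable argument is empty
```

```bash
cat >> h.py <<'E'
def go(x,y,z,psi):
    s=robot.observe();A=R.from_rotvec(s["tcp_rot"]);B=R.from_euler("z",psi)*R.from_euler("x",np.pi)
    d=A.inv().apply(np.array([x,y,z])-s["tcp_pos"])/1000;r=(A.inv()*B).as_rotvec(degrees=True)
    print("t",np.round(d,4),"r",np.round(r,2),"now",np.round(s["tcp_pos"],1),"F",np.round(s["force"],2),"w",round(s["gripper_width"],1),"time",s["time"])
E
python3 - <<'E'
from h import *
go(455,284,450,2.95)
E
```

```text
t [-0.2881 -0.1224 -0.0459] r [ -0.08  -0.03 -14.57] now [247.8 518.7 404. ] F [-0.51  0.51  0.44] w 85.6 time 0.15
```

Careful with the scale: turns go in shares of 45 degrees. That gives: -12 degrees is -0.2667.

{"method": "jog_arm", "body": {"steps": [{"tx":-0.04,"ty":-0.017,"tz":-0.006,"rz":-0.0556},{"tx":-0.085,"ty":-0.036,"tz":-0.014,"rz":-0.1111},{"tx":-0.13,"ty":-0.055,"tz":-0.021,"rz":-0.1667},{"tx":-0.175,"ty":-0.074,"tz":-0.028,"rz":-0.2222},{"tx":-0.2,"ty":-0.085,"tz":-0.032,"rz":-0.2667}]}}

```text
validation failed for argument at $.st...
```

Run:
```python
from h import *
shot("wrist","w1")
go(455,284,400,2.95)
```

```text
t [-0.2881 -0.1224  0.0042] r [ -0.06  -0.02 -14.57] now [247.8 518.7 404.1] F [-0.28  0.17 -0.46] w 85.4 time 0.2
```

View pics/w1.png

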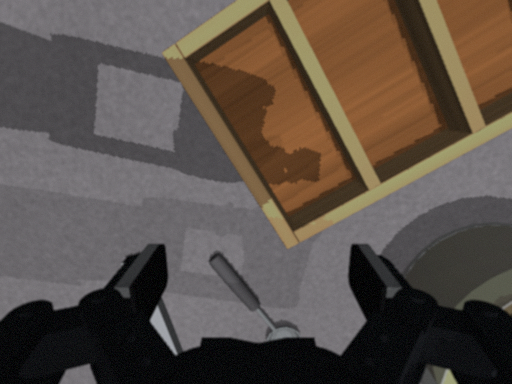

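The move was refused, so the arm hasn't moved. This wrist view shows the neighbouring crate, with the gripper hiding the lower third of the picture. I'll resend with every field filled in.

Scaled: -2.5 degrees is -0.0556.

{"method": "jog_arm", "body": {"steps": [{"tx":-0.04,"ty":-0.017,"tz":-0.006,"rx":0,"ry":0,"rz":-0.0556},{"tx":-0.085,"ty":-0.036,"tz":-0.014,"rx":0,"ry":0,"rz":-0.1111},{"tx":-0.13,"ty":-0.055,"tz":-0.021,"rx":0,"ry":0,"rz":-0.1667},{"tx":-0.175,"ty":-0.074,"tz":-0.028,"rx":0,"ry":0,"rz":-0.2222},{"tx":-0.2,"ty":-0.085,"tz":-0.032,"rx":0,"ry":0,"rz":-0.2667}]}}

```text
time: 0.7
tcp_pos: [393.6, 353.5, 437.3]
tcp_rot: [0.371, 3.118, -0.0]
force: [-0.5, 0.3, -0.3]
gripper_width: 85.2
gripper_force: 0.0
```

Run:
```python
from h import *
shot("wrist","w2")
go(540,268,400,2.95)
```

```text
t [-0.1601 -0.0476  0.0384] r [-0.05  0.19 -2.6 ] now [395.4 351.9 437.8] F [ 2.21 -0.73  1.18] w 85.3 time 0.75
```

Scaled: -2.6 degrees is -0.0578.

{"method": "jog_arm", "body": {"steps": [{"tx":-0.03,"ty":-0.01,"tz":0.006,"rx":0,"ry":0,"rz":-0.0222},{"tx":-0.065,"ty":-0.02,"tz":0.014,"rx":0,"ry":0,"rz":-0.0444},{"tx":-0.105,"ty":-0.032,"tz":0.022,"rx":0,"ry":0,"rz":-0.0578},{"tx":-0.14,"ty":-0.042,"tz":0.03,"rx":0,"ry":0,"rz":-0.0578},{"tx":-0.16,"ty":-0.047,"tz":0.035,"rx":0,"ry":0,"rz":-0.0578}]}}

```text
time: 1.25
tcp_pos: [538.0, 271.3, 400.6]
tcp_rot: [-0.303, -3.126, 0.001]
force: [-0.3, -0.5, 0.2]
gripper_width: 85.4
gripper_force: 0.0
```

Run:
```python
from h import *
robot.read_camera("wrist");robot.read_camera("wrist");shot("wrist","w3")
a,b=load("w2")[1],load("w3")[1]
cv2.imwrite("pics/w23.png",cv2.resize(np.hstack([a,b]),(800,300),interpolation=cv2.INTER_AREA))
go(540,268,400,2.95)
```

```text
t [-0.0042 -0.0037  0.0008] r [-0.03 -0.11 -0.06] now [536.6 272.4 400.8] F [ 0.08 -0.49  0.45] w 85.7 time 1.4
```

View pics/w23.png

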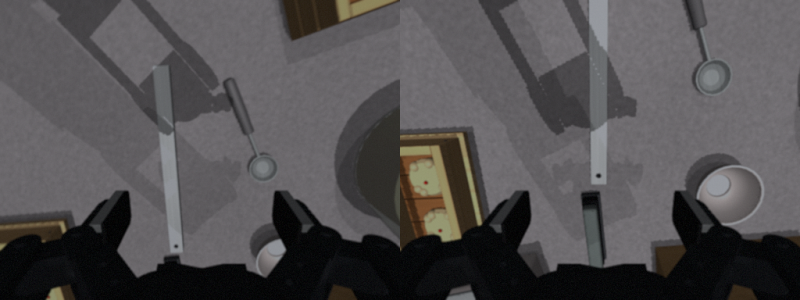

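The left frame shows the whole bar, with its far end at (160,66) and the hole at (176,246). The right frame shows the hole at (199,178), with the stapler just beyond the bar's end. Next I'll extract the edges.

Run:
```python
from h import *
np.set_printoptions(precision=1,suppress=True)
D={}
for f,(x0,x1,y0,y1),hb in(("w2",(185,245,75,325),(210,300,240,330)),("w3",(232,280,0,240),(245,218,265,238))):
    p,im=load(f);g=im.astype(int);gray=cv2.GaussianBlur(cv2.cvtColor(im,6),(3,3),0).astype(float)
    L=[];Rr=[]
    for r in range(y0,y1):
        w=gray[r,x0:x1];d=np.diff(w)
        # bar width expected from previous scan: strongest rise then fall
        i=d.argmax();j=d.argmin()
        if 8<j-i<32 and d[i]>8 and d[j]<-8: L.append((r,x0+i+1));Rr.append((r,x0+j+1))
    L=np.array(L);Rr=np.array(Rr)
    fl=[np.polyfit(a[:,0],a[:,1],1) for a in(L,Rr)]
    for k in range(4):
        ok=(abs(L[:,1]-np.polyval(fl[0],L[:,0]))<1.5)&(abs(Rr[:,1]-np.polyval(fl[1],Rr[:,0]))<1.5)
        fl=[np.polyfit(a[ok,0],a[ok,1],1) for a in(L,Rr)]
    print(f,len(L),ok.sum(),L[0],L[-1],fl)
    q=lambda r,k:onz(p,(np.polyval(fl[k],r),r),20)[:2]
    ra,rb=(90,300) if f=="w2" else (20,220)
    A,B=(q(ra,0)+q(ra,1))/2,(q(rb,0)+q(rb,1))/2
    u=(B-A)/np.linalg.norm(B-A);print("mid pts",A,B,"ang",np.arctan2(u[1],u[0]),"width",abs(np.cross(q(rb,1)-q(rb,0),u)))
    # ends along midline
    c=lambda r:int(round((np.polyval(fl[0],r)+np.polyval(fl[1],r))/2+3))
    prof=np.array([gray[r,c(r)] for r in range(max(0,y0-15),min(383,y1+12))]);d=np.diff(prof)
    print("ends rows",[(max(0,y0-15)+i+1,round(d[i])) for i in np.argsort(-abs(d))[:8]])
    D[f]=(p,fl,gray)
    # hole
    mid=lambda r:int(round((np.polyval(fl[0],r)+np.polyval(fl[1],r))/2))
    rr=range(300,322) if f=="w2" else range(215,235)
    sub=np.array([[gray[r,mid(r)+k] for k in range(-4,5)] for r in rr]);w=np.clip(np.median(sub)-15-sub,0,None)
    a=np.array(list(rr));hr=(w.sum(1)@a)/w.sum();hc=mid(int(round(hr)))+(w.sum(0)@np.arange(-4,5))/w.sum();print("hole",hc,hr);D[f+"h"]=(hc,hr)
    print(onz(p,(hc,hr),20))
print(tri(D["w2"][0],D["w2h"],D["w3"][0],D["w3h"]))
```

```text
w2 210 207 [ 86 195] [322 218] [array([  0.1, 186.7]), array([  0.1, 209.4])]
mid pts [298.8 313.1] [584.9 257.2] ang -0.1928537748745982 width 23.98919411860824
ends rows [(np.int64(173), 20), (np.int64(315), 16), (np.int64(172), 15), (np.int64(174), 15), (np.int64(324), -13), (np.int64(323), -12), (np.int64(325), -12), (np.int64(84), 11)]
hole 225.38221153846155 314.84054487179486
[610. 252.  20.]
w3 196 180 [  0 242] [235 245] [array([  0. , 241.8]), array([ -0. , 266.1])]
mid pts [389.8 296.3] [602.9 254. ] ang -0.19586926420213355 width 24.19326595399826
ends rows [(np.int64(236), -17), (np.int64(223), -16), (np.int64(227), 16), (np.int64(59), -15), (np.int64(228), 14), (np.int64(161), 13), (np.int64(237), -13), (np.int64(60), -12)]
hole 253.79762409843022 224.48196860415783
[608.5 252.3  20. ]
(array([607.3, 252.9,  23.4]), np.float64(0.5176396868891994))<stdin>:21: DeprecationWarning: Arrays of 2-dimensional vectors are deprecated. Use arrays of 3-dimensional vectors instead. (deprecated in NumPy 2.0)
```

Run:
```python
from h import *
a=load("top")[1][160:250,225:335];b=load("scene")[1][168:278,180:300]
a=cv2.resize(a,(440,360),interpolation=2);b=cv2.resize(b,(360,330),interpolation=2)
c=np.zeros((360,800,3),np.uint8);c[:,:440]=a;c[:330,440:]=b;cv2.imwrite("pics/tr.png",c)
go(454.5,283.2,250,2.947)
```

```text
t [ 0.0823 -0.0051  0.151 ] r [-0.03 -0.11  0.11] now [536.6 272.4 400.8] F [ 0.08 -0.49  0.45] w 85.7 time 1.4
```

View pics/tr.png

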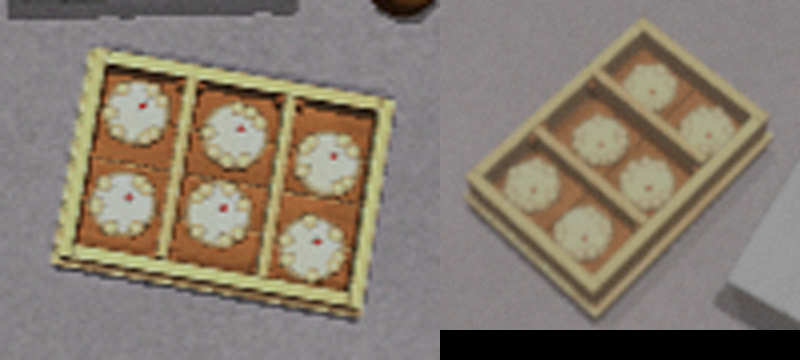

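The crops show the rim corners clearly. The top crop has far-left (95,48), far-right (394,101), near-right (357,308) and near-left (57,254). The scene crop has near-left (640,18), far-left (768,118), far-right (597,290) and near-right (470,177).

Run:
```python
from h import *
np.set_printoptions(precision=3,suppress=True)
t={"FL":(95,48),"FR":(394,101),"NR":(357,308),"NL":(57,254)}
s={"NL":(640,18),"FL":(768,118),"FR":(597,290),"NR":(470,177)}
pt=load("top")[0];ps=load("scene")[0];P={}
for k in t:
    a=np.array(t[k])/4+(225,160);b=(np.array(s[k])-(440,0))/3+(180,168)
    P[k],e=tri(pt,a-.4,ps,b-.3);print(k,P[k],e)
c=sum(P.values())/4;y=P["FL"]+P["NL"]-P["FR"]-P["NR"];x=P["FL"]+P["FR"]-P["NL"]-P["NR"]
print(c,np.linalg.norm(y)/2,np.linalg.norm(x)/2,"yaw",np.arctan2(-y[0],y[1]),np.arctan2(x[1],x[0]))
```

```text
FL [683.222  41.209  68.918] 0.9501682907855319
FR [ 644.827 -212.934   74.337] 4.9209548274429435
NR [ 467.632 -184.66    65.36 ] 2.6560611729959605
NL [505.039  67.913  71.858] 3.3166253730390345
[575.18  -72.118  70.118] 256.1778950719612 179.82811775134925 yaw -0.14849300675552018 -0.15348489744680943
```

Scaled: -0.1 degrees is -0.0022.

{"method": "jog_arm", "body": {"grip": 0.7, "steps": [{"tx":0.02,"ty":-0.001,"tz":0.03,"rx":0,"ry":-0.0022,"rz":0.0022},{"tx":0.04,"ty":-0.003,"tz":0.07,"rx":0,"ry":-0.0022,"rz":0.0022},{"tx":0.06,"ty":-0.004,"tz":0.11,"rx":0,"ry":-0.0022,"rz":0.0022},{"tx":0.075,"ty":-0.005,"tz":0.14,"rx":0,"ry":-0.0022,"rz":0.0022},{"tx":0.082,"ty":-0.005,"tz":0.15,"rx":0,"ry":-0.0022,"rz":0.0022}]}}

```text
time: 1.9
tcp_pos: [450.9, 284.1, 248.7]
tcp_rot: [-0.298, -3.123, 0.004]
force: [-0.1, 0.2, 0.6]
gripper_width: 59.8
gripper_force: 0.0
```

Run:
```python
from h import *
robot.read_camera("top");robot.read_camera("top");shot("wrist","w4");go(454.5,283.2,179,2.947)
```

```text
t [ 0.0002 -0.0012  0.0737] r [0.03 0.15 0.19] now [454.7 284.3 252.7] F [ 0.96  0.8  -0.23] w 59.8 time 2.05
```

View pics/w4.png

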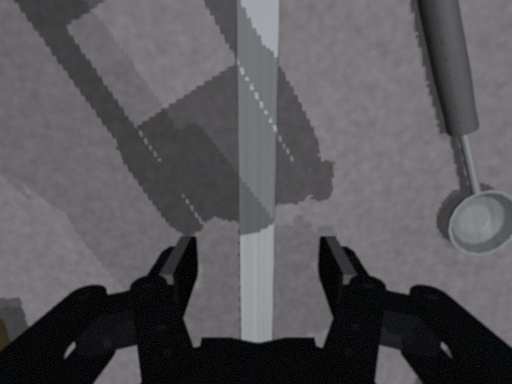

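The bar runs vertically at column 257, centred between the fingers at columns 197 and 320. I'll descend and close.

Scaled: 0.2 degrees is 0.0044.

{"method": "jog_arm", "body": {"grip": 0.7, "steps": [{"tx":0,"ty":-0.001,"tz":0.02,"rx":0,"ry":0.0022,"rz":0.0044},{"tx":0,"ty":-0.001,"tz":0.04,"rx":0,"ry":0.0022,"rz":0.0044},{"tx":0,"ty":-0.001,"tz":0.06,"rx":0,"ry":0.0022,"rz":0.0044},{"tx":0,"ty":-0.001,"tz":0.073,"rx":0,"ry":0.0022,"rz":0.0044},{"tx":0,"ty":-0.001,"tz":0.073,"rx":0,"ry":0.0022,"rz":0.0044}]}}

```text
time: 2.55
tcp_pos: [455.2, 282.4, 178.6]
tcp_rot: [-0.308, -3.126, 0.0]
force: [-0.6, 0.9, -1.0]
gripper_width: 59.6
gripper_force: 0.0
```

{"method": "jog_arm", "body": {"grip": 0.0, "steps": [{"tx":0,"ty":0,"tz":0,"rx":0,"ry":0,"rz":0},{"tx":0,"ty":0,"tz":0,"rx":0,"ry":0,"rz":0},{"tx":0,"ty":0,"tz":0,"rx":0,"ry":0,"rz":0},{"tx":0,"ty":0,"tz":0,"rx":0,"ry":0,"rz":0},{"tx":0,"ty":0,"tz":0,"rx":0,"ry":0,"rz":0}]}}

```text
time: 3.05
tcp_pos: [455.6, 282.7, 180.3]
tcp_rot: [0.307, 3.124, 0.002]
force: [0.2, -0.9, 5.6]
gripper_width: 23.2
gripper_force: 60.2
```

Run:
```python
from h import *
go(455,283,300,2.947)
```

```text
t [ 0.0004  0.0003 -0.1197] r [ 0.08  0.15 -0.09] now [455.6 282.7 180.3] F [ 0.18 -0.94  5.62] w 23.2 time 3.05
```

{"method": "jog_arm", "body": {"steps": [{"tx":0,"ty":0,"tz":-0.02,"rx":0,"ry":0,"rz":0},{"tx":0,"ty":0,"tz":-0.055,"rx":0,"ry":0,"rz":0},{"tx":0,"ty":0,"tz":-0.095,"rx":0,"ry":0,"rz":0},{"tx":0,"ty":0,"tz":-0.135,"rx":0,"ry":0,"rz":0},{"tx":0,"ty":0,"tz":-0.16,"rx":0,"ry":0,"rz":0}]}}

```text
time: 3.55
tcp_pos: [455.2, 282.6, 342.5]
tcp_rot: [0.307, 3.122, 0.003]
force: [-0.1, 0.9, -1.3]
gripper_width: 23.2
gripper_force: 59.3
```

Run:
```python
from h import *
shot("wrist","w5");go(575,-72,340,1.42)
```

```text
t [-0.1856 -0.3252  0.006 ] r [ 0.6   0.17 87.42] now [456.2 283.1 346.1] F [2.23 1.   2.69] w 23.3 time 3.6
```

Scaled: 37 degrees is 0.8222.

{"method": "jog_arm", "body": {"steps": [{"tx":-0.01,"ty":-0.02,"tz":0,"rx":0,"ry":0,"rz":0.1556},{"tx":-0.03,"ty":-0.052,"tz":0,"rx":0,"ry":0,"rz":0.3333},{"tx":-0.05,"ty":-0.087,"tz":0,"rx":0,"ry":0,"rz":0.5111},{"tx":-0.07,"ty":-0.122,"tz":0,"rx":0,"ry":0,"rz":0.6889},{"tx":-0.085,"ty":-0.15,"tz":0,"rx":0,"ry":0,"rz":0.8222}]}}

```text
time: 4.1
tcp_pos: [509.1, 116.8, 338.6]
tcp_rot: [1.292, 2.863, -0.0]
force: [-0.0, 0.7, -1.4]
gripper_width: 23.3
gripper_force: 59.3
```

Run:
```python
from h import *
robot.read_camera("wrist");robot.read_camera("wrist");go(575,-72,340,1.42)
```

```text
t [-0.1838 -0.075  -0.001 ] r [2.000e-02 8.000e-02 5.002e+01] now [509.8 115.5 338.7] F [-0.28  0.41 -1.76] w 23.3 time 4.2
```

Scaled: 37 degrees is 0.8222.

{"method": "jog_arm", "body": {"steps": [{"tx":-0.02,"ty":-0.008,"tz":0,"rx":0,"ry":0,"rz":0.1556},{"tx":-0.055,"ty":-0.022,"tz":0,"rx":0,"ry":0,"rz":0.3333},{"tx":-0.09,"ty":-0.037,"tz":0,"rx":0,"ry":0,"rz":0.5111},{"tx":-0.125,"ty":-0.051,"tz":0,"rx":0,"ry":0,"rz":0.6889},{"tx":-0.145,"ty":-0.059,"tz":0,"rx":0,"ry":0,"rz":0.8222}]}}

```text
time: 4.7
tcp_pos: [561.9, -30.5, 338.6]
tcp_rot: [2.133, 2.306, -0.0]
force: [-0.3, 0.6, -0.7]
gripper_width: 23.8
gripper_force: 59.4
```

Run:
```python
from h import *
robot.read_camera("wrist");go(575,-72,310,1.42)
```

```text
t [-0.0402  0.0094  0.0288] r [ 0.08  0.11 12.75] now [562.7 -32.5 338.7] F [ 0.91 -3.03 -1.1 ] w 23.4 time 4.75
```

Scaled: 12.8 degrees is 0.2844.

{"method": "jog_arm", "body": {"steps": [{"tx":-0.01,"ty":0.002,"tz":0.005,"rx":0,"ry":0.0022,"rz":0.0667},{"tx":-0.022,"ty":0.005,"tz":0.012,"rx":0,"ry":0.0022,"rz":0.1556},{"tx":-0.034,"ty":0.008,"tz":0.02,"rx":0,"ry":0.0022,"rz":0.2444},{"tx":-0.04,"ty":0.0094,"tz":0.026,"rx":0,"ry":0.0022,"rz":0.2844},{"tx":-0.04,"ty":0.0094,"tz":0.028,"rx":0,"ry":0.0022,"rz":0.2844}]}}

```text
time: 5.25
tcp_pos: [573.9, -67.7, 309.7]
tcp_rot: [-2.369, -2.059, -0.001]
force: [-0.3, -0.1, -1.1]
gripper_width: 23.5
gripper_force: 59.4
```

Run:
```python
from h import *
robot.read_camera("wrist");a=shot("wrist","w6")[1];go(575,-72,270,1.42);b=shot("scene","s6")[1];c=shot("top","t6")[1]
a=cv2.resize(a,(400,300),interpolation=3);b=cv2.resize(b[130:310,130:340],(400,343),interpolation=2)[:300]
cv2.imwrite("pics/v6.png",np.hstack([a,b]))
```

```text
t [-0.0047  0.0019  0.0402] r [-0.08 -0.13  0.71] now [573.8 -67.1 310.2] F [ 0.19 -0.02 -2.07] w 23.5 time 5.35
```

View pics/v6.png

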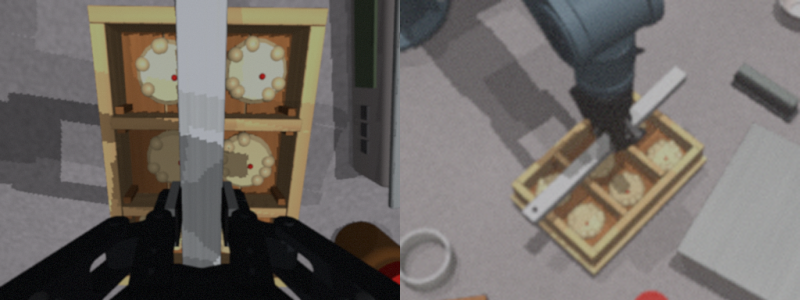

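The wrist view shows the bar square across the left rim, whose outer corners are at (88,8) and (328,10), and over the left divider at row 124. The scene view shows the bar spanning the tray. I'll check the rim height against the 180 mm width and the top view.

Run:
```python
from h import *
np.set_printoptions(precision=1,suppress=True)
p=load("w6")[0];pt=load("top")[0]
a=np.array((88,8))*1.28;b=np.array((328,10))*1.28
for z in(68,75,82,90):
    A,B=onz(p,a,z),onz(p,b,z);print(z,A[:2],B[:2],np.linalg.norm(A-B))
print(tri(p,a,pt,np.array((57,254))/4+(224.6,159.6)),tri(p,b,pt,np.array((95,48))/4+(224.6,159.6)))
```

```text
68 [504.2  68.8] [688.5  41.5] 186.34146991786557
75 [506.9  66.7] [685.1  40.3] 180.14708476591431
82 [509.5  64.5] [681.6  39.1] 173.95269961396303
90 [512.6  62.1] [677.7  37.7] 166.87340229744726
(array([505.9,  68.4,  71.5]), np.float64(1.5212465102361998)) (array([682.2,  40.4,  79.9]), np.float64(2.035938149290861))
```

Scaled: 0.5 degrees is 0.0111.

{"method": "jog_arm", "body": {"steps": [{"tx":-0.002,"ty":0.002,"tz":0.008,"rx":0,"ry":0,"rz":0.0111},{"tx":-0.005,"ty":0.003,"tz":0.017,"rx":0,"ry":0,"rz":0.0111},{"tx":-0.007,"ty":0.004,"tz":0.026,"rx":0,"ry":0,"rz":0.0111},{"tx":-0.007,"ty":0.004,"tz":0.034,"rx":0,"ry":0,"rz":0.0111},{"tx":-0.007,"ty":0.004,"tz":0.038,"rx":0,"ry":0,"rz":0.0111}]}}

```text
time: 5.95
tcp_pos: [576.6, -75.3, 271.1]
tcp_rot: [-2.379, -2.047, -0.0]
force: [-1.0, 0.4, -1.3]
gripper_width: 23.4
gripper_force: 59.4
```

{"method": "jog_arm", "body": {"steps": [{"tx":0,"ty":0,"tz":0.001,"rx":0,"ry":0,"rz":0},{"tx":0,"ty":0,"tz":0.002,"rx":0,"ry":0,"rz":0},{"tx":0,"ty":0,"tz":0.003,"rx":0,"ry":0,"rz":0},{"tx":0,"ty":0,"tz":0.004,"rx":0,"ry":0,"rz":0},{"tx":0,"ty":0,"tz":0.005,"rx":0,"ry":0,"rz":0}]}}

```text
time: 6.45
tcp_pos: [577.2, -75.3, 267.9]
tcp_rot: [-2.38, -2.049, -0.002]
force: [-0.3, 0.8, -0.8]
gripper_width: 23.5
gripper_force: 59.4
```

{"method": "jog_arm", "body": {"steps": [{"tx":0,"ty":0,"tz":0.001,"rx":0,"ry":0,"rz":0},{"tx":0,"ty":0,"tz":0.0015,"rx":0,"ry":0,"rz":0},{"tx":0,"ty":0,"tz":0.002,"rx":0,"ry":0,"rz":0},{"tx":0,"ty":0,"tz":0.002,"rx":0,"ry":0,"rz":0},{"tx":0,"ty":0,"tz":0.002,"rx":0,"ry":0,"rz":0}]}}

```text
time: 6.95
tcp_pos: [577.2, -75.4, 266.2]
tcp_rot: [-2.38, -2.049, -0.002]
force: [-2.1, -1.1, 3.6]
gripper_width: 23.3
gripper_force: 60.0
```

{"method": "jog_arm", "body": {"steps": [{"tx":0,"ty":0,"tz":0.0005,"rx":0,"ry":0,"rz":0},{"tx":0,"ty":0,"tz":0.001,"rx":0,"ry":0,"rz":0},{"tx":0,"ty":0,"tz":0.001,"rx":0,"ry":0,"rz":0},{"tx":0,"ty":0,"tz":0.001,"rx":0,"ry":0,"rz":0},{"tx":0,"ty":0,"tz":0.001,"rx":0,"ry":0,"rz":0}]}}

```text
time: 7.45
tcp_pos: [577.2, -75.3, 264.8]
tcp_rot: [-2.38, -2.049, -0.002]
force: [-0.6, -0.5, 4.4]
gripper_width: 23.3
gripper_force: 60.1
```

{"method": "jog_arm", "body": {"steps": [{"tx":0,"ty":0,"tz":0.0005,"rx":0,"ry":0,"rz":0},{"tx":0,"ty":0,"tz":0.001,"rx":0,"ry":0,"rz":0},{"tx":0,"ty":0,"tz":0.001,"rx":0,"ry":0,"rz":0},{"tx":0,"ty":0,"tz":0.001,"rx":0,"ry":0,"rz":0},{"tx":0,"ty":0,"tz":0.001,"rx":0,"ry":0,"rz":0}]}}

```text
time: 7.95
tcp_pos: [577.2, -75.3, 263.7]
tcp_rot: [-2.38, -2.049, -0.002]
force: [-0.6, -1.8, 4.3]
gripper_width: 23.5
gripper_force: 60.0
```

Contact came at about TCP z 267 mm, with 5 to 6 N. That's near the divider's sliding force, so I'll stop and release here.

{"method": "jog_arm", "body": {"grip": 0.6, "steps": [{"tx":0,"ty":0,"tz":-0.002,"rx":0,"ry":0,"rz":0},{"tx":0,"ty":0,"tz":-0.003,"rx":0,"ry":0,"rz":0},{"tx":0,"ty":0,"tz":-0.003,"rx":0,"ry":0,"rz":0},{"tx":0,"ty":0,"tz":-0.003,"rx":0,"ry":0,"rz":0},{"tx":0,"ty":0,"tz":-0.003,"rx":0,"ry":0,"rz":0}]}}

```text
time: 8.45
tcp_pos: [577.0, -75.2, 266.5]
tcp_rot: [-2.38, -2.049, -0.002]
force: [0.1, 0.0, 0.6]
gripper_width: 51.7
gripper_force: 0.0
```

{"method": "jog_arm", "body": {"steps": [{"tx":0,"ty":0,"tz":-0.01,"rx":0,"ry":0,"rz":0},{"tx":0,"ty":0,"tz":-0.03,"rx":0,"ry":0,"rz":0},{"tx":0,"ty":0,"tz":-0.06,"rx":0,"ry":0,"rz":0},{"tx":0,"ty":0,"tz":-0.085,"rx":0,"ry":0,"rz":0},{"tx":0,"ty":0,"tz":-0.1,"rx":0,"ry":0,"rz":0}]}}

```text
time: 8.95
tcp_pos: [577.6, -75.6, 369.8]
tcp_rot: [2.379, 2.049, 0.005]
force: [0.1, -0.4, 0.1]
gripper_width: 51.5
gripper_force: 0.0
```

Run:
```python
from h import *
robot.read_camera("wrist");a=shot("wrist","w7")[1];b=shot("scene","s7")[1];c=shot("top","t7")[1]
a=cv2.resize(a,(400,300),interpolation=3);b=cv2.resize(b[150:290,170:310],(400,400),interpolation=2)
d=np.zeros((400,800,3),np.uint8);d[:300,:400]=a;d[:,400:]=b
cv2.imwrite("pics/v7.png",d)
go(577,-75,360,1.423)
```

```text
t [0.0004 0.0001 0.0062] r [-0.04 -0.1  -0.08] now [576.8 -75.4 366.2] F [-0.31  0.28 -1.42] w 51.0 time 9.15
```

View pics/v7.png

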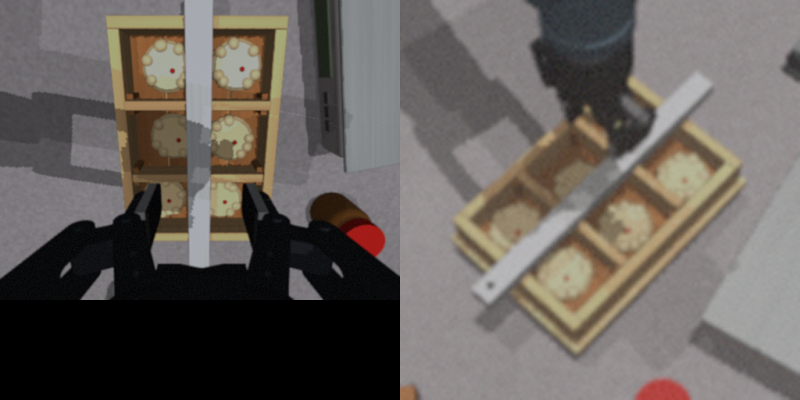

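The bar lies centred across the tray, at column 198 in the wrist view. The rim corners there are at (107,17), (288,16) and (268,240), and the fingers are clear. I'll refine the rim points, then close the fingers and go over the left rim.

Run:
```python
from h import *
np.set_printoptions(precision=3,suppress=True)
p=load("w7")[0];c=[np.array(q)*1.28 for q in((107,17),(288,16),(268,240))]
for z in(72,75,78):
    N,F,G=[onz(p,q,z) for q in c];y=F-G;print(z,N[:2],F[:2],G[:2],np.linalg.norm(N-F),np.linalg.norm(y),"yaw",np.arctan2(-y[0],y[1]),"ctr",((N+G)/2)[:2])
go(595.2,47.6,310,1.423)
```

```text
72 [507.136  67.332] [685.846  41.649] [ 647.636 -218.409] 180.54564241886914 262.8493410288131 yaw -0.14588335629165847 ctr [577.386 -75.538]
75 [508.06   66.536] [684.773  41.14 ] [ 646.99  -216.011] 178.5278424533205 259.91170495980225 yaw -0.14588335629165855 ctr [577.525 -74.738]
78 [508.984  65.74 ] [683.7    40.631] [ 646.344 -213.613] 176.51004248777198 256.9740688907914 yaw -0.14588335629165863 ctr [577.664 -73.937]
t [ 0.124 -0.     0.056] r [-0.04 -0.1  -0.08] now [576.8 -75.4 366.2] F [-0.31  0.28 -1.42] w 51.0 time 9.15
```

{"method": "jog_arm", "body": {"grip": 0.0, "steps": [{"tx":0.02,"ty":0,"tz":0,"rx":0,"ry":0,"rz":0},{"tx":0.06,"ty":0,"tz":0.01,"rx":0,"ry":0,"rz":0},{"tx":0.095,"ty":0,"tz":0.03,"rx":0,"ry":0,"rz":0},{"tx":0.118,"ty":0,"tz":0.048,"rx":0,"ry":0,"rz":0},{"tx":0.124,"ty":0,"tz":0.058,"rx":0,"ry":0,"rz":0}]}}

```text
time: 9.65
tcp_pos: [594.2, 49.7, 305.1]
tcp_rot: [-2.374, -2.049, 0.004]
force: [-0.8, -0.7, 0.1]
gripper_width: 0.4
gripper_force: 0.0
```

{"method": "jog_arm", "body": {"steps": [{"tx":0,"ty":0,"tz":0.002,"rx":0,"ry":0,"rz":0},{"tx":0,"ty":0,"tz":0.005,"rx":0,"ry":0,"rz":0},{"tx":0,"ty":0,"tz":0.008,"rx":0,"ry":0,"rz":0},{"tx":0,"ty":0,"tz":0.01,"rx":0,"ry":0,"rz":0},{"tx":0,"ty":0,"tz":0.01,"rx":0,"ry":0,"rz":0}]}}

```text
time: 10.15
tcp_pos: [595.6, 46.5, 299.1]
tcp_rot: [-2.381, -2.048, -0.002]
force: [0.1, 0.1, -0.7]
gripper_width: 0.2
gripper_force: 0.0
```

Run:
```python
from h import *
s=robot.observe();go(595.2,47.6,290,1.423)
```

```text
t [ 0.001  -0.0005  0.0091] r [ 0.01 -0.1  -0.14] now [595.6  46.5 299.1] F [ 0.08  0.07 -0.66] w 0.2 time 10.15
```

{"method": "jog_arm", "body": {"steps": [{"tx":0,"ty":0,"tz":0.002,"rx":0,"ry":0,"rz":0},{"tx":0,"ty":0,"tz":0.004,"rx":0,"ry":0,"rz":0},{"tx":0,"ty":0,"tz":0.006,"rx":0,"ry":0,"rz":0},{"tx":0,"ty":0,"tz":0.008,"rx":0,"ry":0,"rz":0},{"tx":0,"ty":0,"tz":0.008,"rx":0,"ry":0,"rz":0}]}}

```text
time: 10.65
tcp_pos: [595.4, 47.4, 290.5]
tcp_rot: [-2.379, -2.049, -0.001]
force: [0.3, 0.0, 0.3]
gripper_width: -0.1
gripper_force: 0.0
```

{"method": "jog_arm", "body": {"steps": [{"tx":0,"ty":0,"tz":0.002,"rx":0,"ry":0,"rz":0},{"tx":0,"ty":0,"tz":0.004,"rx":0,"ry":0,"rz":0},{"tx":0,"ty":0,"tz":0.006,"rx":0,"ry":0,"rz":0},{"tx":0,"ty":0,"tz":0.006,"rx":0,"ry":0,"rz":0},{"tx":0,"ty":0,"tz":0.006,"rx":0,"ry":0,"rz":0}]}}

```text
time: 11.15
tcp_pos: [595.5, 47.3, 284.8]
tcp_rot: [-2.38, -2.049, -0.002]
force: [0.5, 0.4, -0.2]
gripper_width: 0.0
gripper_force: 0.0
```

{"method": "jog_arm", "body": {"steps": [{"tx":0,"ty":0,"tz":0.001,"rx":0,"ry":0,"rz":0},{"tx":0,"ty":0,"tz":0.002,"rx":0,"ry":0,"rz":0},{"tx":0,"ty":0,"tz":0.003,"rx":0,"ry":0,"rz":0},{"tx":0,"ty":0,"tz":0.003,"rx":0,"ry":0,"rz":0},{"tx":0,"ty":0,"tz":0.003,"rx":0,"ry":0,"rz":0}]}}

```text
time: 11.65
tcp_pos: [595.5, 47.3, 281.9]
tcp_rot: [-2.38, -2.049, -0.002]
force: [0.0, -0.1, 0.2]
gripper_width: -0.1
gripper_force: 0.0
```

{"method": "jog_arm", "body": {"steps": [{"tx":0,"ty":0,"tz":0.001,"rx":0,"ry":0,"rz":0},{"tx":0,"ty":0,"tz":0.002,"rx":0,"ry":0,"rz":0},{"tx":0,"ty":0,"tz":0.003,"rx":0,"ry":0,"rz":0},{"tx":0,"ty":0,"tz":0.003,"rx":0,"ry":0,"rz":0},{"tx":0,"ty":0,"tz":0.003,"rx":0,"ry":0,"rz":0}]}}

```text
time: 12.15
tcp_pos: [595.5, 47.4, 278.9]
tcp_rot: [-2.38, -2.049, -0.002]
force: [-0.2, 0.7, 0.6]
gripper_width: 0.1
gripper_force: 0.4
```

{"method": "jog_arm", "body": {"steps": [{"tx":0,"ty":0,"tz":0.001,"rx":0,"ry":0,"rz":0},{"tx":0,"ty":0,"tz":0.002,"rx":0,"ry":0,"rz":0},{"tx":0,"ty":0,"tz":0.003,"rx":0,"ry":0,"rz":0},{"tx":0,"ty":0,"tz":0.003,"rx":0,"ry":0,"rz":0},{"tx":0,"ty":0,"tz":0.003,"rx":0,"ry":0,"rz":0}]}}

```text
time: 12.65
tcp_pos: [595.5, 47.4, 275.9]
tcp_rot: [-2.38, -2.049, -0.002]
force: [-0.1, 1.2, 1.6]
gripper_width: 0.2
gripper_force: 0.6
```

{"method": "jog_arm", "body": {"steps": [{"tx":0,"ty":0,"tz":0.001,"rx":0,"ry":0,"rz":0},{"tx":0,"ty":0,"tz":0.0015,"rx":0,"ry":0,"rz":0},{"tx":0,"ty":0,"tz":0.002,"rx":0,"ry":0,"rz":0},{"tx":0,"ty":0,"tz":0.002,"rx":0,"ry":0,"rz":0},{"tx":0,"ty":0,"tz":0.002,"rx":0,"ry":0,"rz":0}]}}

```text
time: 13.15
tcp_pos: [595.5, 47.3, 273.9]
tcp_rot: [-2.38, -2.049, -0.002]
force: [0.4, 0.4, 1.3]
gripper_width: 0.3
gripper_force: 0.7
```

The bar tips under about 1 N from z 279, so the left divider is the proud one. I'll continue until it bears on the rim.

{"method": "jog_arm", "body": {"steps": [{"tx":0,"ty":0,"tz":0.001,"rx":0,"ry":0,"rz":0},{"tx":0,"ty":0,"tz":0.0015,"rx":0,"ry":0,"rz":0},{"tx":0,"ty":0,"tz":0.002,"rx":0,"ry":0,"rz":0},{"tx":0,"ty":0,"tz":0.002,"rx":0,"ry":0,"rz":0},{"tx":0,"ty":0,"tz":0.002,"rx":0,"ry":0,"rz":0}]}}

```text
time: 13.65
tcp_pos: [595.5, 47.4, 272.0]
tcp_rot: [-2.38, -2.049, -0.002]
force: [-0.2, 0.8, 3.3]
gripper_width: 0.2
gripper_force: 1.7
```

{"method": "jog_arm", "body": {"steps": [{"tx":0,"ty":0,"tz":0.001,"rx":0,"ry":0,"rz":0},{"tx":0,"ty":0,"tz":0.0015,"rx":0,"ry":0,"rz":0},{"tx":0,"ty":0,"tz":0.002,"rx":0,"ry":0,"rz":0},{"tx":0,"ty":0,"tz":0.002,"rx":0,"ry":0,"rz":0},{"tx":0,"ty":0,"tz":0.002,"rx":0,"ry":0,"rz":0}]}}

```text
time: 14.15
tcp_pos: [595.8, 47.4, 271.8]
tcp_rot: [-2.38, -2.05, -0.003]
force: [-4.7, 2.3, 14.7]
gripper_width: -0.1
gripper_force: 7.2
```

It bears hard on the rim at z≈272, now at 15 N. I'll ease back to about 5 N and hold.

{"method": "jog_arm", "body": {"steps": [{"tx":0,"ty":0,"tz":-0.001,"rx":0,"ry":0,"rz":0},{"tx":0,"ty":0,"tz":-0.0014,"rx":0,"ry":0,"rz":0},{"tx":0,"ty":0,"tz":-0.0014,"rx":0,"ry":0,"rz":0},{"tx":0,"ty":0,"tz":-0.0014,"rx":0,"ry":0,"rz":0},{"tx":0,"ty":0,"tz":-0.0014,"rx":0,"ry":0,"rz":0}]}}

```text
time: 14.65
tcp_pos: [595.6, 47.4, 272.0]
tcp_rot: [-2.38, -2.049, -0.002]
force: [-1.5, 1.1, 7.1]
gripper_width: -0.1
gripper_force: 3.4
```

{"method": "jog_arm", "body": {"steps": [{"tx":0,"ty":0,"tz":0,"rx":0,"ry":0,"rz":0},{"tx":0,"ty":0,"tz":0,"rx":0,"ry":0,"rz":0},{"tx":0,"ty":0,"tz":0,"rx":0,"ry":0,"rz":0},{"tx":0,"ty":0,"tz":0,"rx":0,"ry":0,"rz":0},{"tx":0,"ty":0,"tz":0,"rx":0,"ry":0,"rz":0}]}}

```text
time: 15.15
tcp_pos: [595.6, 47.4, 272.0]
tcp_rot: [-2.38, -2.049, -0.002]
force: [-2.4, 1.2, 6.6]
gripper_width: -0.2
gripper_force: 3.4
```

{"method": "jog_arm", "body": {"steps": [{"tx":0,"ty":0,"tz":-0.003,"rx":0,"ry":0,"rz":0},{"tx":0,"ty":0,"tz":-0.008,"rx":0,"ry":0,"rz":0},{"tx":0,"ty":0,"tz":-0.014,"rx":0,"ry":0,"rz":0},{"tx":-0.01,"ty":0,"tz":-0.024,"rx":0,"ry":0,"rz":0},{"tx":-0.04,"ty":0,"tz":-0.03,"rx":0,"ry":0,"rz":0}]}}

```text
time: 15.65
tcp_pos: [589.7, 8.6, 302.5]
tcp_rot: [-2.377, -2.053, -0.004]
force: [1.1, -0.6, -0.1]
gripper_width: -0.0
gripper_force: 0.0
```

{"method": "jog_arm", "body": {"steps": [{"tx":-0.045,"ty":0,"tz":0,"rx":0,"ry":0,"rz":0},{"tx":-0.09,"ty":0,"tz":0,"rx":0,"ry":0,"rz":0},{"tx":-0.135,"ty":0,"tz":0,"rx":0,"ry":0,"rz":0},{"tx":-0.18,"ty":0,"tz":0.005,"rx":0,"ry":0,"rz":0},{"tx":-0.208,"ty":0,"tz":0.015,"rx":0,"ry":0,"rz":0}]}}

```text
time: 16.15
tcp_pos: [558.2, -201.8, 287.6]
tcp_rot: [2.381, 2.046, 0.002]
force: [0.2, -0.5, 0.4]
gripper_width: -0.1
gripper_force: 0.0
```

{"method": "jog_arm", "body": {"steps": [{"tx":0,"ty":0,"tz":0.002,"rx":0,"ry":0,"rz":0},{"tx":0,"ty":0,"tz":0.004,"rx":0,"ry":0,"rz":0},{"tx":0,"ty":0,"tz":0.008,"rx":0,"ry":0,"rz":0},{"tx":0,"ty":0,"tz":0.01,"rx":0,"ry":0,"rz":0},{"tx":0,"ty":0,"tz":0.01,"rx":0,"ry":0,"rz":0}]}}

```text
time: 16.65
tcp_pos: [558.8, -196.8, 275.7]
tcp_rot: [-2.378, -2.051, -0.002]
force: [-0.6, -0.3, -0.1]
gripper_width: -0.0
gripper_force: 0.0
```

Run:
```python
from h import *
go(559.4,-197.7,274,1.424)
```

```text
t [-0.0009  0.0007  0.0017] r [-0.04 -0.11 -0.03] now [ 558.8 -196.8  275.7] F [-0.63 -0.32 -0.15] w -0.0 time 16.65
```

{"method": "jog_arm", "body": {"steps": [{"tx":0,"ty":0,"tz":0.001,"rx":0,"ry":0,"rz":0},{"tx":0,"ty":0,"tz":0.002,"rx":0,"ry":0,"rz":0},{"tx":0,"ty":0,"tz":0.003,"rx":0,"ry":0,"rz":0},{"tx":0,"ty":0,"tz":0.003,"rx":0,"ry":0,"rz":0},{"tx":0,"ty":0,"tz":0.003,"rx":0,"ry":0,"rz":0}]}}

```text
time: 17.15
tcp_pos: [558.7, -197.9, 272.8]
tcp_rot: [-2.38, -2.049, -0.002]
force: [0.5, 0.5, -0.3]
gripper_width: -0.1
gripper_force: 0.0
```

{"method": "jog_arm", "body": {"steps": [{"tx":0,"ty":0,"tz":0.0005,"rx":0,"ry":0,"rz":0},{"tx":0,"ty":0,"tz":0.001,"rx":0,"ry":0,"rz":0},{"tx":0,"ty":0,"tz":0.001,"rx":0,"ry":0,"rz":0},{"tx":0,"ty":0,"tz":0.001,"rx":0,"ry":0,"rz":0},{"tx":0,"ty":0,"tz":0.001,"rx":0,"ry":0,"rz":0}]}}

```text
time: 17.65
tcp_pos: [558.7, -197.9, 271.9]
tcp_rot: [-2.38, -2.049, -0.002]
force: [-0.4, 0.8, -0.0]
gripper_width: 0.1
gripper_force: 0.0
```

{"method": "jog_arm", "body": {"steps": [{"tx":0,"ty":0,"tz":0.0005,"rx":0,"ry":0,"rz":0},{"tx":0,"ty":0,"tz":0.001,"rx":0,"ry":0,"rz":0},{"tx":0,"ty":0,"tz":0.001,"rx":0,"ry":0,"rz":0},{"tx":0,"ty":0,"tz":0.001,"rx":0,"ry":0,"rz":0},{"tx":0,"ty":0,"tz":0.001,"rx":0,"ry":0,"rz":0}]}}

```text
time: 18.15
tcp_pos: [558.8, -197.9, 271.3]
tcp_rot: [-2.38, -2.049, -0.002]
force: [-1.4, 1.0, 5.8]
gripper_width: 0.2
gripper_force: 2.7
```

{"method": "jog_arm", "body": {"steps": [{"tx":0,"ty":0,"tz":0.0005,"rx":0,"ry":0,"rz":0},{"tx":0,"ty":0,"tz":0.001,"rx":0,"ry":0,"rz":0},{"tx":0,"ty":0,"tz":0.001,"rx":0,"ry":0,"rz":0},{"tx":0,"ty":0,"tz":0.001,"rx":0,"ry":0,"rz":0},{"tx":0,"ty":0,"tz":0.001,"rx":0,"ry":0,"rz":0}]}}

```text
time: 18.65
tcp_pos: [558.9, -198.0, 271.2]
tcp_rot: [-2.38, -2.05, -0.002]
force: [-3.5, 2.5, 11.9]
gripper_width: 0.4
gripper_force: 5.6
```

{"method": "jog_arm", "body": {"steps": [{"tx":0,"ty":0,"tz":-0.001,"rx":0,"ry":0,"rz":0},{"tx":0,"ty":0,"tz":-0.001,"rx":0,"ry":0,"rz":0},{"tx":0,"ty":0,"tz":-0.001,"rx":0,"ry":0,"rz":0},{"tx":0,"ty":0,"tz":-0.001,"rx":0,"ry":0,"rz":0},{"tx":0,"ty":0,"tz":-0.001,"rx":0,"ry":0,"rz":0}]}}

```text
time: 19.15
tcp_pos: [558.8, -198.0, 271.2]
tcp_rot: [-2.38, -2.049, -0.002]
force: [-1.0, 1.8, 5.5]
gripper_width: -0.0
gripper_force: 3.2
```

{"method": "jog_arm", "body": {"steps": [{"tx":0,"ty":0,"tz":-0.004,"rx":0,"ry":0,"rz":0},{"tx":0,"ty":0,"tz":-0.02,"rx":0,"ry":0,"rz":0},{"tx":0.03,"ty":0,"tz":-0.03,"rx":0,"ry":0,"rz":0},{"tx":0.07,"ty":0,"tz":-0.03,"rx":0,"ry":0,"rz":0},{"tx":0.11,"ty":0,"tz":-0.03,"rx":0,"ry":0,"rz":0}]}}

```text
time: 19.65
tcp_pos: [575.4, -88.6, 302.6]
tcp_rot: [2.382, 2.048, 0.004]
force: [1.1, -0.7, 0.6]
gripper_width: 0.2
gripper_force: 0.0
```

{"method": "jog_arm", "body": {"steps": [{"tx":0.02,"ty":0,"tz":0,"rx":0,"ry":0,"rz":0},{"tx":0.045,"ty":0,"tz":0.005,"rx":0,"ry":0,"rz":0},{"tx":0.055,"ty":0,"tz":0.015,"rx":0,"ry":0,"rz":0},{"tx":0.055,"ty":0,"tz":0.02,"rx":0,"ry":0,"rz":0},{"tx":0.055,"ty":0,"tz":0.022,"rx":0,"ry":0,"rz":0}]}}

```text
time: 20.15
tcp_pos: [582.9, -35.3, 278.3]
tcp_rot: [-2.379, -2.048, 0.0]
force: [0.3, 0.3, -0.1]
gripper_width: 0.4
gripper_force: 0.0
```

Run:
```python
from h import *
go(583.4,-34,276,1.424)
```

```text
t [0.0013 0.0004 0.0023] r [-0.1  -0.08 -0.13] now [582.9 -35.3 278.3] F [ 0.32  0.33 -0.08] w 0.4 time 20.15
```

{"method": "jog_arm", "body": {"steps": [{"tx":0,"ty":0,"tz":0.001,"rx":0,"ry":0,"rz":0},{"tx":0,"ty":0,"tz":0.0015,"rx":0,"ry":0,"rz":0},{"tx":0,"ty":0,"tz":0.002,"rx":0,"ry":0,"rz":0},{"tx":0,"ty":0,"tz":0.002,"rx":0,"ry":0,"rz":0},{"tx":0,"ty":0,"tz":0.002,"rx":0,"ry":0,"rz":0}]}}

```text
time: 20.65
tcp_pos: [583.4, -35.2, 277.6]
tcp_rot: [-2.381, -2.049, -0.002]
force: [0.8, -1.2, 2.1]
gripper_width: 0.1
gripper_force: 0.9
```

{"method": "jog_arm", "body": {"steps": [{"tx":0,"ty":0,"tz":0.001,"rx":0,"ry":0,"rz":0},{"tx":0,"ty":0,"tz":0.0015,"rx":0,"ry":0,"rz":0},{"tx":0,"ty":0,"tz":0.002,"rx":0,"ry":0,"rz":0},{"tx":0,"ty":0,"tz":0.002,"rx":0,"ry":0,"rz":0},{"tx":0,"ty":0,"tz":0.002,"rx":0,"ry":0,"rz":0}]}}

```text
time: 21.15
tcp_pos: [583.4, -34.8, 275.3]
tcp_rot: [-2.38, -2.049, -0.002]
force: [0.1, -1.6, 4.4]
gripper_width: -0.1
gripper_force: 2.1
```

{"method": "jog_arm", "body": {"steps": [{"tx":0,"ty":0,"tz":0.0005,"rx":0,"ry":0,"rz":0},{"tx":0,"ty":0,"tz":0.001,"rx":0,"ry":0,"rz":0},{"tx":0,"ty":0,"tz":0.0015,"rx":0,"ry":0,"rz":0},{"tx":0,"ty":0,"tz":0.0015,"rx":0,"ry":0,"rz":0},{"tx":0,"ty":0,"tz":0.0015,"rx":0,"ry":0,"rz":0}]}}

```text
time: 21.65
tcp_pos: [583.3, -34.8, 273.7]
tcp_rot: [-2.38, -2.049, -0.002]
force: [1.5, -2.0, 2.9]
gripper_width: -0.1
gripper_force: 1.8
```

{"method": "jog_arm", "body": {"steps": [{"tx":0,"ty":0,"tz":0.0005,"rx":0,"ry":0,"rz":0},{"tx":0,"ty":0,"tz":0.001,"rx":0,"ry":0,"rz":0},{"tx":0,"ty":0,"tz":0.0015,"rx":0,"ry":0,"rz":0},{"tx":0,"ty":0,"tz":0.0015,"rx":0,"ry":0,"rz":0},{"tx":0,"ty":0,"tz":0.0015,"rx":0,"ry":0,"rz":0}]}}

```text
time: 22.15
tcp_pos: [583.3, -34.7, 272.2]
tcp_rot: [-2.38, -2.049, -0.002]
force: [1.5, -0.5, 3.4]
gripper_width: -0.3
gripper_force: 1.9
```

{"method": "jog_arm", "body": {"steps": [{"tx":0,"ty":0,"tz":0.0005,"rx":0,"ry":0,"rz":0},{"tx":0,"ty":0,"tz":0.001,"rx":0,"ry":0,"rz":0},{"tx":0,"ty":0,"tz":0.001,"rx":0,"ry":0,"rz":0},{"tx":0,"ty":0,"tz":0.001,"rx":0,"ry":0,"rz":0},{"tx":0,"ty":0,"tz":0.001,"rx":0,"ry":0,"rz":0}]}}

```text
time: 22.65
tcp_pos: [583.2, -34.6, 271.2]
tcp_rot: [-2.38, -2.049, -0.002]
force: [2.9, -0.4, 4.0]
gripper_width: 0.0
gripper_force: 2.1
```

{"method": "jog_arm", "body": {"steps": [{"tx":0,"ty":0,"tz":0.0005,"rx":0,"ry":0,"rz":0},{"tx":0,"ty":0,"tz":0.001,"rx":0,"ry":0,"rz":0},{"tx":0,"ty":0,"tz":0.001,"rx":0,"ry":0,"rz":0},{"tx":0,"ty":0,"tz":0.001,"rx":0,"ry":0,"rz":0},{"tx":0,"ty":0,"tz":0.001,"rx":0,"ry":0,"rz":0}]}}

```text
time: 23.15
tcp_pos: [583.3, -34.6, 271.0]
tcp_rot: [-2.38, -2.049, -0.003]
force: [1.4, 1.4, 10.1]
gripper_width: 0.1
gripper_force: 4.9
```

{"method": "jog_arm", "body": {"steps": [{"tx":0,"ty":0,"tz":0.0005,"rx":0,"ry":0,"rz":0},{"tx":0,"ty":0,"tz":0.001,"rx":0,"ry":0,"rz":0},{"tx":0,"ty":0,"tz":0.001,"rx":0,"ry":0,"rz":0},{"tx":0,"ty":0,"tz":0.001,"rx":0,"ry":0,"rz":0},{"tx":0,"ty":0,"tz":0.001,"rx":0,"ry":0,"rz":0}]}}

```text
time: 23.65
tcp_pos: [583.4, -34.6, 271.0]
tcp_rot: [-2.38, -2.05, -0.002]
force: [-1.5, 1.4, 16.3]
gripper_width: 0.2
gripper_force: 8.2
```

It turns hard at 271.0 mm, so the bar now bears on both rims. Now I'll prove the left end.

{"method": "jog_arm", "body": {"steps": [{"tx":0,"ty":0,"tz":-0.005,"rx":0,"ry":0,"rz":0},{"tx":0,"ty":0,"tz":-0.015,"rx":0,"ry":0,"rz":0},{"tx":0.035,"ty":0,"tz":-0.02,"rx":0,"ry":0,"rz":0},{"tx":0.07,"ty":0,"tz":-0.015,"rx":0,"ry":0,"rz":0},{"tx":0.083,"ty":0,"tz":-0.007,"rx":0,"ry":0,"rz":0}]}}

```text
time: 24.15
tcp_pos: [595.4, 49.6, 276.5]
tcp_rot: [-2.378, -2.051, -0.002]
force: [-0.5, -0.6, -0.6]
gripper_width: 0.0
gripper_force: 0.0
```

{"method": "jog_arm", "body": {"steps": [{"tx":0,"ty":0,"tz":0.001,"rx":0,"ry":0,"rz":0},{"tx":0,"ty":0,"tz":0.002,"rx":0,"ry":0,"rz":0},{"tx":0,"ty":0,"tz":0.003,"rx":0,"ry":0,"rz":0},{"tx":0,"ty":0,"tz":0.003,"rx":0,"ry":0,"rz":0},{"tx":0,"ty":0,"tz":0.003,"rx":0,"ry":0,"rz":0}]}}

```text
time: 24.65
tcp_pos: [595.6, 46.4, 273.4]
tcp_rot: [-2.381, -2.048, -0.002]
force: [0.0, -0.9, 0.0]
gripper_width: -0.2
gripper_force: 0.0
```

{"method": "jog_arm", "body": {"steps": [{"tx":0,"ty":0,"tz":0.0005,"rx":0,"ry":0,"rz":0},{"tx":0,"ty":0,"tz":0.001,"rx":0,"ry":0,"rz":0},{"tx":0,"ty":0,"tz":0.0015,"rx":0,"ry":0,"rz":0},{"tx":0,"ty":0,"tz":0.0015,"rx":0,"ry":0,"rz":0},{"tx":0,"ty":0,"tz":0.0015,"rx":0,"ry":0,"rz":0}]}}

```text
time: 25.15
tcp_pos: [595.5, 47.4, 271.8]
tcp_rot: [-2.38, -2.049, -0.002]
force: [-0.4, 0.9, 0.3]
gripper_width: 0.2
gripper_force: 0.0
```

{"method": "jog_arm", "body": {"steps": [{"tx":0,"ty":0,"tz":0.0005,"rx":0,"ry":0,"rz":0},{"tx":0,"ty":0,"tz":0.001,"rx":0,"ry":0,"rz":0},{"tx":0,"ty":0,"tz":0.0015,"rx":0,"ry":0,"rz":0},{"tx":0,"ty":0,"tz":0.0015,"rx":0,"ry":0,"rz":0},{"tx":0,"ty":0,"tz":0.0015,"rx":0,"ry":0,"rz":0}]}}

```text
time: 25.65
tcp_pos: [595.6, 47.4, 271.0]
tcp_rot: [-2.38, -2.049, -0.002]
force: [-1.9, -0.0, 6.0]
gripper_width: 0.3
gripper_force: 2.8
```

Left end is at 6 N. I'll hold that, then go to the right end.

{"method": "jog_arm", "body": {"steps": [{"tx":0,"ty":0,"tz":0,"rx":0,"ry":0,"rz":0},{"tx":0,"ty":0,"tz":0,"rx":0,"ry":0,"rz":0},{"tx":0,"ty":0,"tz":0,"rx":0,"ry":0,"rz":0},{"tx":0,"ty":0,"tz":0,"rx":0,"ry":0,"rz":0},{"tx":0,"ty":0,"tz":0,"rx":0,"ry":0,"rz":0}]}}

```text
time: 26.15
tcp_pos: [595.6, 47.4, 271.0]
tcp_rot: [-2.38, -2.049, -0.002]
force: [-1.8, -0.5, 4.5]
gripper_width: 0.1
gripper_force: 2.7
```

{"method": "jog_arm", "body": {"steps": [{"tx":0,"ty":0,"tz":-0.005,"rx":0,"ry":0,"rz":0},{"tx":0,"ty":0,"tz":-0.015,"rx":0,"ry":0,"rz":0},{"tx":-0.03,"ty":0,"tz":-0.025,"rx":0,"ry":0,"rz":0},{"tx":-0.07,"ty":0,"tz":-0.025,"rx":0,"ry":0,"rz":0},{"tx":-0.11,"ty":0,"tz":-0.025,"rx":0,"ry":0,"rz":0}]}}

```text
time: 26.65
tcp_pos: [579.3, -62.2, 296.5]
tcp_rot: [2.379, 2.052, 0.004]
force: [0.4, 0.1, -0.0]
gripper_width: 0.3
gripper_force: 0.0
```

{"method": "jog_arm", "body": {"steps": [{"tx":-0.04,"ty":0,"tz":0,"rx":0,"ry":0,"rz":0},{"tx":-0.08,"ty":0,"tz":0,"rx":0,"ry":0,"rz":0},{"tx":-0.115,"ty":0,"tz":0.005,"rx":0,"ry":0,"rz":0},{"tx":-0.134,"ty":0,"tz":0.012,"rx":0,"ry":0,"rz":0},{"tx":-0.138,"ty":0,"tz":0.018,"rx":0,"ry":0,"rz":0}]}}

```text
time: 27.15
tcp_pos: [558.4, -200.3, 277.4]
tcp_rot: [2.384, 2.046, 0.002]
force: [0.2, 0.1, -0.4]
gripper_width: -0.2
gripper_force: 0.0
```

{"method": "jog_arm", "body": {"steps": [{"tx":0,"ty":0,"tz":0.001,"rx":0,"ry":0,"rz":0},{"tx":0,"ty":0,"tz":0.002,"rx":0,"ry":0,"rz":0},{"tx":0,"ty":0,"tz":0.003,"rx":0,"ry":0,"rz":0},{"tx":0,"ty":0,"tz":0.004,"rx":0,"ry":0,"rz":0},{"tx":0,"ty":0,"tz":0.004,"rx":0,"ry":0,"rz":0}]}}

```text
time: 27.65
tcp_pos: [558.9, -197.1, 272.9]
tcp_rot: [-2.379, -2.05, -0.002]
force: [0.1, 0.1, 0.0]
gripper_width: 0.1
gripper_force: 0.0
```

Contact is expected at about 271.3 mm.

{"method": "jog_arm", "body": {"steps": [{"tx":0,"ty":0,"tz":0.0005,"rx":0,"ry":0,"rz":0},{"tx":0,"ty":0,"tz":0.001,"rx":0,"ry":0,"rz":0},{"tx":0,"ty":0,"tz":0.0015,"rx":0,"ry":0,"rz":0},{"tx":0,"ty":0,"tz":0.0022,"rx":0,"ry":0,"rz":0},{"tx":0,"ty":0,"tz":0.0022,"rx":0,"ry":0,"rz":0}]}}

```text
time: 28.15
tcp_pos: [558.7, -197.9, 271.0]
tcp_rot: [-2.38, -2.049, -0.002]
force: [-1.4, 0.5, 4.0]
gripper_width: -0.1
gripper_force: 1.8
```

{"method": "jog_arm", "body": {"steps": [{"tx":0,"ty":0,"tz":0.0003,"rx":0,"ry":0,"rz":0},{"tx":0,"ty":0,"tz":0.0004,"rx":0,"ry":0,"rz":0},{"tx":0,"ty":0,"tz":0.0004,"rx":0,"ry":0,"rz":0},{"tx":0,"ty":0,"tz":0.0004,"rx":0,"ry":0,"rz":0},{"tx":0,"ty":0,"tz":0.0004,"rx":0,"ry":0,"rz":0}]}}

```text
time: 28.65
tcp_pos: [558.7, -197.9, 271.0]
tcp_rot: [-2.38, -2.049, -0.002]
force: [-3.4, 2.3, 6.4]
gripper_width: -0.2
gripper_force: 3.3
```

Both ends and the divider point all stand at 271.0 mm, so there's no rocking. I'll retreat and check once more.

{"method": "jog_arm", "body": {"steps": [{"tx":0,"ty":0,"tz":-0.005,"rx":0,"ry":0,"rz":0},{"tx":0,"ty":0,"tz":-0.02,"rx":0,"ry":0,"rz":0},{"tx":0,"ty":0,"tz":-0.05,"rx":0,"ry":0,"rz":0},{"tx":0,"ty":0,"tz":-0.08,"rx":0,"ry":0,"rz":0},{"tx":0,"ty":0,"tz":-0.1,"rx":0,"ry":0,"rz":0}]}}

```text
time: 29.15
tcp_pos: [559.1, -198.3, 373.8]
tcp_rot: [2.379, 2.048, 0.004]
force: [0.1, -0.8, -0.5]
gripper_width: 0.2
gripper_force: 0.0
```

Run:
```python
from h import *
a=shot("wrist","w9")[1];b=shot("scene","s9")[1]
cv2.imwrite("pics/v9.png",np.hstack([cv2.resize(a,(400,300),interpolation=3),cv2.resize(b,(400,300),interpolation=3)]))
```

```text
(no output)
```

View pics/v9.png

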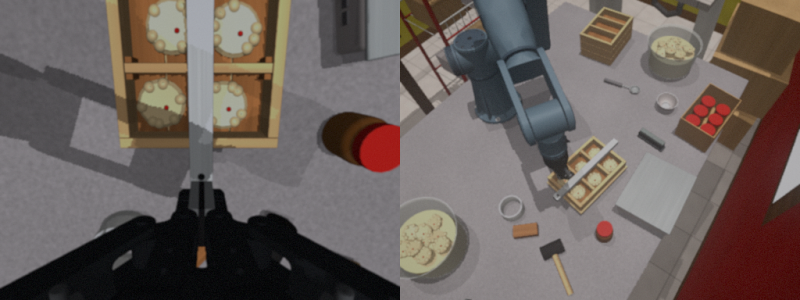

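The wrist view shows the bar lying straight and centred over the right rim, at column 201 and row 140. The scene view shows the bystanders unmoved and the arm clear, so I'm handing in.

```bash
python3 -c "
from workcell import robot
print(robot.close_job())"
```

```text
the job is handed in; nothing more can be done
None
```

The left divider was the proud one: I pushed it level through the straightedge, both ends then pressed still at about 5 N, and I left the bar lying across the tray and handed the job in at about 29 s with no verdict returned; two presses briefly exceeded half a kilo (about 15 N on the left rim, 12 N on the right) before I eased back.

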